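# Clear the pry tool and hold the fan cover over its pillars

## Task

Take the flat pry tool out of the opened printer and slide it blade first into the empty slot of the wooden tool block until its handle rests on the block, and let go of it. Then pick up the fan cover and finish while holding it, level and still, about 15 mm above the four threaded pillars and clear of them, every screw hole centred over its own pillar, so that I can plug the fan in underneath before it goes down: do not set it down or let go. Drop neither of them, and leave the other things on the bench where they are.

Things in the scene. Friction and masses are not known exactly. Their poses are not given: they have to be found in the camera images.
- printer: Opened printer, fixed: white tub 280 (x) x 380 (y) x 60 mm; front half (x < -10 mm) steel side frames, black roller, print carriage, up to 103 mm high; rear right a sheet-steel power-supply compartment (walls 64 mm high) centred at (72, -75) mm, holding transformer, heat sink (tops at 60 mm) and four threaded pillars. Origin: centre of the underside; x to its rear, away from the robot, z up.
- cover: The compartment's cover, flat on the bench: aluminium plate 3 mm thick, 106 mm wide in x over y -68..24 mm, 72 mm wide over y 24..70 mm (narrow end), so it fits one way round only, axes along the printer's. On top a black fan 40 x 40 mm, 28 mm tall, sides along x and y, to grip it by. Origin: underside of the plate, below the fan's centre; z up. 0.15-0.25 kg, balanced within 5 mm of the fan's centre.
- pry: Flat pry tool standing blade down in the compartment, in the 6 mm gap between transformer and heat sink, leaning under 0.1 rad; as high as 140 mm, in the cover's way. Steel blade 22 (y) x 3 (x) mm, 60 mm long (last 8 mm: 18 x 2); black handle 24 (y) x 12 (x) mm, from 60 to 132 mm along z, square shoulders. Origin: middle of the blade's tip; z from tip to handle. 0.06-0.09 kg.
- block: Wooden tool block, fixed, 50 (x) x 150 (y) x 70 mm high; three slots in a row along y, cut straight down through it, each 8 mm (x) by 28 mm (y), mouths chamfered 2 mm. Slots at y = 0 and +48 mm hold other tools, up to 130 mm above the bench; that at y = -48 mm is empty. Origin: centre of the underside; z up.
- slot (a point): Centre of the mouth of the empty slot, on the block's top face, 70 mm above the bench; axes as the block's. With the pry tool fully home its shoulders rest on the block here and its tip lies 60 mm below this point.
- pillar0 (a point): Centre of the threaded hole (4 mm) in the top of brass pillar 0 (robot-side wide pair), 10 mm across, 72 mm above the bench, at (30, -133) mm from the printer's origin; axes as the printer's. Belongs to hole0 of the cover.
- pillar1 (a point): Centre of the threaded hole (4 mm) in the top of brass pillar 1 (far-side wide pair), 10 mm across, 72 mm above the bench, at (114, -133) mm from the printer's origin; axes as the printer's. Belongs to hole1 of the cover.
- pillar2 (a point): Centre of the threaded hole (4 mm) in the top of brass pillar 2 (robot-side narrow pair), 10 mm across, 72 mm above the bench, at (46, -17) mm from the printer's origin; axes as the printer's. Belongs to hole2 of the cover.
- pillar3 (a point): Centre of the threaded hole (4 mm) in the top of brass pillar 3 (far-side narrow pair), 10 mm across, 72 mm above the bench, at (98, -17) mm from the printer's origin; axes as the printer's. Belongs to hole3 of the cover.
- hole0 (a point): Centre of 8 mm screw hole 0 of the cover at the underside of its plate, at (-42, -58, 0) mm in the cover's frame; axes as the cover's.
- hole1 (a point): Centre of 8 mm screw hole 1 of the cover at the underside of its plate, at (42, -58, 0) mm in the cover's frame; axes as the cover's.
- hole2 (a point): Centre of 8 mm screw hole 2 of the cover at the underside of its plate, at (-26, 58, 0) mm in the cover's frame; axes as the cover's.
- hole3 (a point): Centre of 8 mm screw hole 3 of the cover at the underside of its plate, at (26, 58, 0) mm in the cover's frame; axes as the cover's.
- scraper: Bystander: scraper with a light wooden handle standing in the block's middle slot; top 115 mm above the bench. Origin: blade tip.
- file: Bystander: flat file with a dark wooden handle standing in the block's slot at y = +48 mm; top 130 mm above the bench. Origin: blade tip.
- spool: Bystander: standing spool of solder, 56 mm across, 46 mm high. Origin: centre of its underside.
- bottle: Bystander: white plastic bottle, 52 mm across, 130 mm high. Origin: centre of its underside.
- driver: Bystander: screwdriver lying on the bench left of the printer.
- ribbon: Bystander: black ribbon cartridge, about 80 x 150 x 16 mm (22 mm at its knob), lying behind the printer. Origin: middle of its underside.
- dish: Bystander: grey screw dish, 70 x 90 x 22 mm. Origin: centre of its underside.
Not all that is in view belongs to the job. Leave any blue look-alike of the block alone.

How it is judged:
By the outcome, as a careful person would: the job done as asked, in the order asked, and still so for the second after the job is handed in, while the arm keeps its last pose, push and grip.
It also fails if it takes over 67 s, if anything falls off the work surface, if the arm or the gripper's body presses on something with over 40 N, if the wrist force passes 120 N, or if a joint passes its speed limit or range.

## Robot

A 6-joint arm with a two-finger parallel gripper is mounted at the origin on the work surface. World frame = base frame: x ahead of the robot, y to its left, z up, the work surface at z = 0. Lengths are in m, angles in rad, forces in N, time in s.
With the tool pointing down it reaches from about 0.25 to 0.725 m from the base axis. Payload 4 kg.
Tool frame: the origin (TCP) lies midway between the tips of the shut fingers; the grasp point (between the pads) lies 19 mm behind it; z points along the fingers, y is the line along which they close (so a half turn about z gives the same grasp; the last joint's range is limited). The gripper opens to 85 mm and grips with 20 to 120 N. Pads are 22 mm wide; open, the fingers measure 114 mm over their backs; the gripper's body (76 mm by 85 mm) begins 54 mm behind the grasp point. The pads swing forward as they close: fully open they stand 13 mm farther back than shut.
Start: joints at [1.333, 0.241, 0.005, 1.335, 0, 1.571], TCP at [0.118, 0.486, 0.231] pointing down, gripper open.
Joint ranges: [-2.72, 2.72], [-1.05, 1.87], [-1.09, 1.28], [-1.99, 2.15], [-1.42, 1.44], [-3.14, 3.14]. Speed limits (rad/s): [2.79, 2.79, 3.14, 3.14, 3.14, 3.14].

## Interface

Orientations are given as a unit quaternion [x, y, z, w].
In Python, from workcell import status, camera, get_calibration, ticket gives the robot as it stands.
- The arm moves only by the shell command python3 -m creep 'ROWS' [OPENING]. ROWS is JSON, a list of rows, each a list of 6 numbers: the shift along the world's x, y, z in cm, then the turn, a rotation vector about the world's x, y, z in degrees. A call has 1 to 8 rows; each row shifts and turns the commanded pose from where the row before left it; what a row does not reach is not made up. A row lasts 1/10 s, in which the tool goes at most 50 mm and 8.59 degrees, less where a joint would pass 70% of its speed; a pose out of reach is approached as far as the arm can. A call is refused whole if a number of a shift passes 5 or a number of a turn 8.59, either way. A call with a gripper value outside its range is refused whole. OPENING is the opening, from -1 (shut) to 1 (fully open), so that 0 is half open, set as the call begins (- or left out, the last holds). The fingers move at their own pace and stop on an object; the grip force is fixed at half the most. Time passes only in rows, so rows that do not move let the fingers close. It gives the time, the measured TCP pose, the force, the opening and the grip force at its end, in the units of the state.
- status.get_obs(): the state, without advancing time (a new reading comes with each control period).
- camera(name): name is "scene" or "side" or "wrist"; returns the picture (384x512x3 uint8, red, green, blue); there is no depth.
- get_calibration(name): a dict with "fx", "fy", "cx", "cy" (pixels), "rvec" (rotation vector, rad) and "tvec" (3), from world to camera coordinates, as OpenCV has them; the wrist camera has in their place "tool_from_camera" (4x4, takes a point from camera to tool coordinates, whose origin is the TCP and whose axes are the flange's). Camera axes: x right, y down, z forward; pixel columns grow to the right and rows downward; lengths in m; the calibration is good to about 2 mm. The wrist camera is an equidistant fisheye: a pixel r from the principal point sees the ray r / f radians off the axis. A picture is of the moment at which its call begins: read the wrist's pose just before it. get_calibration takes no time and is no camera call.
- ticket.job_done(): hands the job in; it is judged then, once.
The state is a dict: "clock": time; "joint_pos": joint angles; "joint_vel": joint speeds; "tau": joint torques, N m; "eef_pos": TCP position; "tool_rot": TCP orientation; "ft_force": force on the tool from outside, world axes, zero at the start; "ft_torque": the same for the moment, N m; "grip_width": finger opening in m; "grasp_force": force on a finger pad.
Only numpy, scipy, OpenCV 4.12 (cv2) and the standard library are available. Lean on these libraries where they do the work, as an engineer would, in place of code of your own. Each camera call takes 0.05 s, during which the arm holds its last target. There are 200 camera calls.

## Working session

There is one attempt and no reset: what is moved stays moved. The work goes in short steps, Python scripts to look and compute and a shell command to move; the robot and the scene stay as the last step left them, time stands still between calls to the robot, and variables do not carry over. Pictures are saved under pics/ and viewed, at most 10 in all, crops included, and the job is handed in when it is done.

```bash
ls; mkdir -p pics; python3 - <<'E'
from workcell import status,camera,get_calibration
import cv2,numpy as np
o=status.get_obs();print(o)
for n in("scene","side"):
    im=camera(n);cv2.imwrite(f"pics/{n}0.png",im[...,::-1]);c=get_calibration(n);print(n,c)
    big=cv2.resize(im[...,::-1],(768,576),interpolation=cv2.INTER_CUBIC);cv2.imwrite(f"pics/{n}0b.png",big)
print(get_calibration("wrist"))
E
```

```text
pics
{'clock': 0.0, 'joint_pos': array([ 1.33303137e+00,  2.41458376e-01,  3.69611066e-03,  1.33524140e+00,
       -3.22185587e-06,  1.57078696e+00]), 'joint_vel': array([ 8.10935677e-04,  6.66649074e-04,  1.00414230e-03,  9.85706552e-05,
       -1.23022981e-03,  1.10387045e-03]), 'tau': array([ 1.72427153e-04, -3.72314072e+01,  2.52410281e+01,  1.69474591e-02,
       -6.69837527e-05,  4.23951263e-06]), 'eef_pos': array([0.11761021, 0.4852884 , 0.2303796 ]), 'tool_rot': array([ 1.18597922e-01,  9.92941748e-01, -1.09606792e-03, -1.29303448e-04]), 'ft_force': array([-0.2745485 ,  0.17786167,  0.4011085 ]), 'ft_torque': array([ 0.02499761, -0.00849855,  0.02919013]), 'grasp_force': 0.0, 'grip_width': 0.08530564059658453}
scene {'fx': 386.971022090693, 'fy': 386.971022090693, 'cx': 256.4028745583835, 'cy': 193.50760180067394, 'rvec': array([ 1.88997153,  1.10465153, -0.58788711]), 'tvec': array([-0.26736604, -0.15405124,  1.61391172])}
side {'fx': 384.8229609380406, 'fy': 384.8229609380406, 'cx': 247.33864508018496, 'cy': 195.71257721816986, 'rvec': array([ 0.29857111, -2.74983894,  1.23597956]), 'tvec': array([0.53070045, 0.11262361, 1.25617556])}
{'fx': 297.3186396354542, 'fy': 297.3186396354542, 'cx': 256.78481486258437, 'cy': 189.10146590712245, 'tool_from_camera': array([[-5.46137809e-04, -9.56786736e-01, -2.90790032e-01,
         7.38777993e-02],
       [ 9.99999402e-01, -2.47102291e-04, -1.06507532e-03,
        -3.82010343e-04],
       [ 9.47195061e-04, -2.90790440e-01,  9.56786299e-01,
        -1.42169209e-01],
       [ 0.00000000e+00,  0.00000000e+00,  0.00000000e+00,
         1.00000000e+00]])}
```

View pics/scene0b.png

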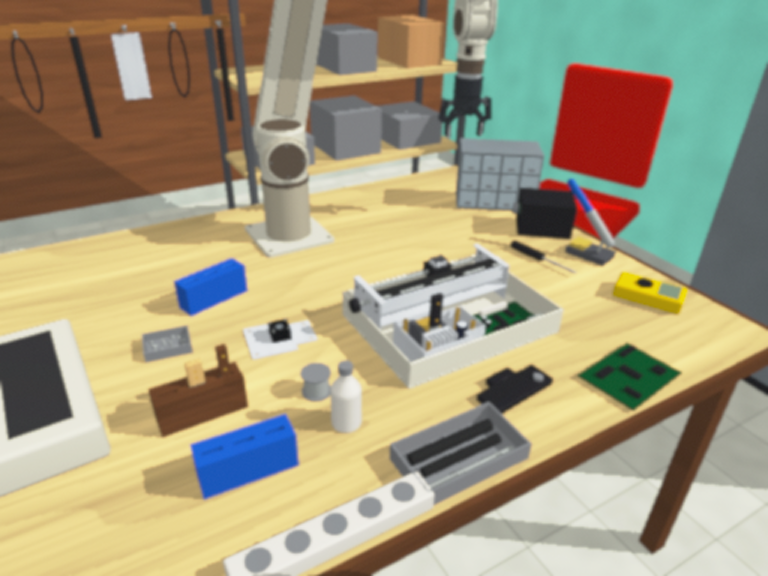

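View pics/side0b.png

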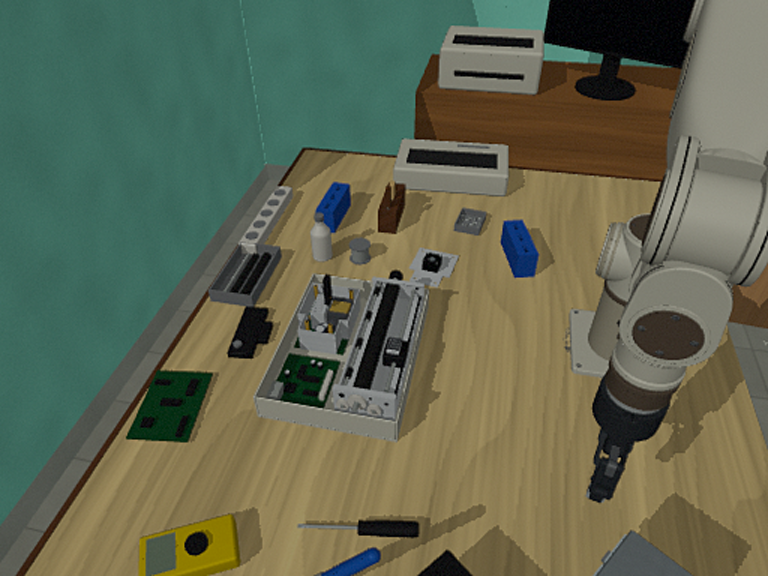

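Scene view (768x576 picture): pry handle top about (436,297), fan (279,330), brown block (198,397) with the file at (222,358), scraper at (195,372) and its empty slot on the left at about (167,388). Side view: pry top about (327,277), fan (432,262), brown block (392,208).

```bash
cat >h.py <<'E'
import numpy as np,cv2
from scipy.spatial.transform import Rotation as R
from workcell import status,camera,get_calibration
def ray(n,uv,s=1.5):
    c=get_calibration(n);Rm=R.from_rotvec(c["rvec"]).as_matrix();u=np.array(uv)/s
    d=Rm.T@np.array([(u[0]-c["cx"])/c["fx"],(u[1]-c["cy"])/c["fy"],1]);return -Rm.T@c["tvec"],d/np.linalg.norm(d)
def plane(r,z): o,d=r;return o+d*(z-o[2])/d[2]
def tri(a,b):
    A=np.zeros((3,3));v=np.zeros(3)
    for o,d in(a,b):
        P=np.eye(3)-np.outer(d,d);A+=P;v+=P@o
    p=np.linalg.solve(A,v);return p,[np.linalg.norm(np.cross(p-o,d)) for o,d in(a,b)]
def wray(uv,pos,q):
    c=get_calibration("wrist");x,y=(uv[0]-c["cx"])/c["fx"],(uv[1]-c["cy"])/c["fy"];t=np.hypot(x,y)
    d=np.array([x/t*np.sin(t),y/t*np.sin(t),np.cos(t)]) if t>0 else np.array([0,0,1.])
    T=c["tool_from_camera"];Q=R.from_quat(q).as_matrix();return pos+Q@T[:3,3],Q@(T[:3,:3]@d)
def wproj(p,pos,q):
    c=get_calibration("wrist");T=c["tool_from_camera"];Q=R.from_quat(q).as_matrix()
    l=T[:3,:3].T@(Q.T@(np.asarray(p)-pos)-T[:3,3]);t=np.arctan2(np.hypot(l[0],l[1]),l[2]);k=t/np.hypot(l[0],l[1])
    return np.array([c["cx"]+c["fx"]*k*l[0],c["cy"]+c["fy"]*k*l[1]])
E
python3 - <<'E'
from h import *
np.set_printoptions(precision=4,suppress=True)
print("pry",tri(ray("scene",(436,295)),ray("side",(327,277))))
print("fan",tri(ray("scene",(279,326)),ray("side",(432,257))))
print("file",tri(ray("scene",(221,348)),ray("side",(396,184))))
for n,u,z in(("scene",(151,391),.07),("scene",(237,364),.07),("scene",(246,378),.07),("scene",(158,405),.07)): print("blk",plane(ray(n,u),z))
for u in((344,294),(409,363),(560,312)): print("tub s",plane(ray("scene",u),.06))
for u in((257,401),(398,419),(310,276)): print("tub d",plane(ray("side",u),.06))
for u in((244,331),(254,355),(316,343)): print("cov",plane(ray("scene",u),.003))
for u in((412,275),(457,263),(422,249)): print("covd",plane(ray("side",u),.003))
E
```

```text
pry (array([0.6258, 0.0575, 0.1362]), [np.float64(0.0005495551545472474), np.float64(0.0005495551545474248)])
fan (array([ 0.4315, -0.1943,  0.0277]), [np.float64(0.0012012018758620964), np.float64(0.001201201875862144)])
file (array([ 0.5618, -0.3491,  0.1248]), [np.float64(0.01099752032259317), np.float64(0.010997520322593154)])
blk [ 0.5634 -0.4663  0.07  ]
blk [ 0.5634 -0.3198  0.07  ]
blk [ 0.6072 -0.3181  0.07  ]
blk [ 0.6031 -0.4633  0.07  ]
tub s [ 0.4322 -0.0429  0.06  ]
tub s [ 0.6971 -0.0438  0.06  ]
tub s [0.7066 0.3203 0.06  ]
tub d [0.6839 0.3477 0.06  ]
tub d [0.4165 0.3326 0.06  ]
tub d [ 0.6969 -0.0256  0.06  ]
cov [ 0.3819 -0.2542  0.003 ]
cov [ 0.4693 -0.2628  0.003 ]
cov [ 0.4923 -0.1384  0.003 ]
covd [ 0.4726 -0.1451  0.003 ]
covd [ 0.3682 -0.2154  0.003 ]
covd [ 0.4653 -0.2564  0.003 ]
```

```bash
python3 -m creep '[[3.4,-3,0.8,0,0,2],[3.4,-3,0.8,0,0,2],[3.4,-3,0.8,0,0,2],[3.4,-3,0.8,0,0,2],[3.4,-3,0.8,0,0,2],[3.4,-3,0.8,0,0,2],[3.4,-3,0.8,0,0,1.6],[3.4,-3,0.8,0,0,0]]'; python3 -m creep '[[3.4,-3,0,0,0,0],[3.4,-3,0,0,0,0],[3.4,-3,0,0,0,0],[3.4,-3,0,0,0,0],[3.4,-3,0,0,0,0],[3.4,-3,0,0,0,0],[0,0,0,0,0,0],[0,0,0,0,0,0]]'
cat > snap.py <<'E'
import sys,json
from h import *
o=status.get_obs();im=camera("wrist")[...,::-1];n=sys.argv[1]
json.dump([list(o["eef_pos"]),list(o["tool_rot"])],open(f"pics/{n}.json","w"));cv2.imwrite(f"pics/{n}.png",im)
cv2.imwrite(f"pics/{n}b.png",cv2.resize(im,None,fx=1.5,fy=1.5,interpolation=cv2.INTER_CUBIC))
print(o["clock"],o["eef_pos"],o["tool_rot"],o["joint_pos"])
E
python3 snap.py w1
```

```text
clock: 0.9
eef_pos: [0.3907, 0.2444, 0.2954]
tool_rot: [0.0, 1.0, -0.0, -0.0]
ft_force: [-0.1, 0.4, -0.3]
grip_width: 0.0853
grasp_force: 0.0
clock: 1.7
eef_pos: [0.5938, 0.065, 0.2937]
tool_rot: [0.001, 1.0, 0.0, -0.002]
ft_force: [0.0, 0.0, 0.1]
grip_width: 0.0852
grasp_force: 0.0
1.7 [0.59379748 0.06502586 0.29368531] [ 1.28908882e-03  9.99998005e-01  2.77500352e-05 -1.52556967e-03] [1.08875405e-01 4.33531792e-01 4.39203356e-01 1.57949443e+00
 3.90610940e-04 1.11452995e-01]
```

View pics/w1b.png

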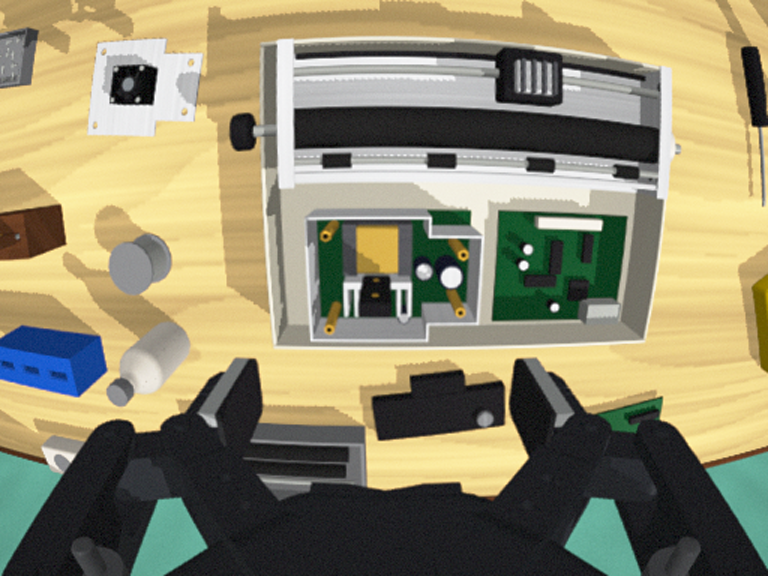

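Wrist view: compartment at (310-480, 210-340), pry handle near (376,295), pillars near (325,235), (332,320), (462,252), (458,305); cover at (90-200, 38-135). I need one enlarged crop for the details.

```bash
python3 - <<'E'
import cv2
im=cv2.imread("pics/w1.png")
a=cv2.resize(im[130:235,195:330],None,fx=5,fy=5,interpolation=cv2.INTER_CUBIC);cv2.imwrite("pics/c1.png",a);print(a.shape)
E
```

```text
(525, 675, 3)
```

View pics/c1.png

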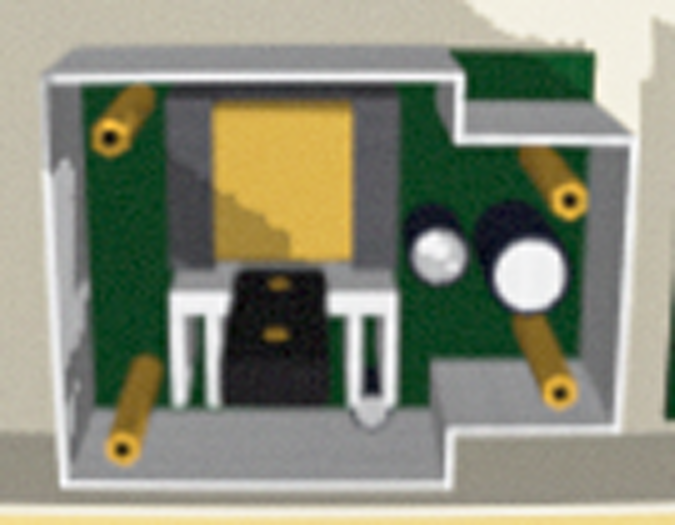

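Crop: pillar holes at (110,137), (123,450), (569,201), (560,392); handle's top face spans x 222-328, y 378-405, so its centre is about (275,391).

```bash
python3 - <<'E'
from h import *;import json
np.set_printoptions(precision=4,suppress=True)
pos,q=map(np.array,json.load(open("pics/w1.json")))
f=lambda x,y:((x+.5)/5-.5+195,(y+.5)/5-.5+130)
P=np.array([plane(wray(f(*u),pos,q),.072) for u in((110,137),(123,450),(569,201),(560,392))]);print(P)
M=np.array([(30,-133),(114,-133),(46,-17),(98,-17)])/1e3
A,B=M-M.mean(0),P[:,:2]-P[:,:2].mean(0)
th=np.arctan2((A[:,0]*B[:,1]-A[:,1]*B[:,0]).sum(),(A*B).sum());Rm=R.from_euler("z",th).as_matrix()[:2,:2]
print("yaw deg",np.degrees(th),"res",B-A@Rm.T,"centre 72,-75",P[:,:2].mean(0)+Rm@(np.array([.072,-.075])-M.mean(0)))
for z in(.130,.135,.138): print("prytop",z,[plane(wray(f(*u),pos,q),z)[:2] for u in((275,391),(222,391),(328,391),(275,405))])
for z in(.066,.0): print("shoulder edge",plane(wray(f(281,270),pos,q),z))
g=lambda x,y:(x/1.5,y/1.5)
print("cover",[plane(wray(g(*u),pos,q),.003)[:2] for u in((98,44),(91,134),(155,135),(185,121),(201,55),(167,52),(167,39))])
print("fan top",[plane(wray(g(*u),pos,q),.031)[:2] for u in((112,66),(157,66),(157,104),(110,104))])
E
```

```text
[[0.5875 0.014  0.072 ]
 [0.6719 0.0139 0.072 ]
 [0.6042 0.1297 0.072 ]
 [0.6558 0.1297 0.072 ]]
yaw deg -0.1183328124328598 res [[-0.0002  0.0001]
 [ 0.0001  0.0002]
 [ 0.0003 -0.0002]
 [-0.0002 -0.0001]] centre 72,-75 [0.6299 0.0718]
prytop 0.13 [array([0.6336, 0.0563]), array([0.6336, 0.0446]), array([0.6336, 0.0679]), array([0.6369, 0.0562])]
prytop 0.135 [array([0.6317, 0.0564]), array([0.6317, 0.045 ]), array([0.6318, 0.0679]), array([0.635 , 0.0564])]
prytop 0.138 [array([0.6306, 0.0565]), array([0.6306, 0.0451]), array([0.6307, 0.0678]), array([0.6338, 0.0565])]
shoulder edge [0.624  0.0564 0.066 ]
shoulder edge [0.6425 0.0549 0.    ]
cover [array([ 0.372 , -0.2535]), array([ 0.4754, -0.263 ]), array([ 0.4875, -0.176 ]), array([ 0.4767, -0.1394]), array([ 0.4089, -0.1211]), array([ 0.3994, -0.161 ]), array([ 0.3847, -0.1615])]
fan top [array([ 0.41 , -0.213]), array([ 0.4199, -0.1575]), array([ 0.4588, -0.1573]), array([ 0.4504, -0.2152])]
```

```bash
python3 -m creep '[[-0.9,-4.9,0,0,0,0],[-0.9,-4.9,0,0,0,0],[-0.9,-4.9,0,0,0,0],[-0.9,-4.9,0,0,0,0],[-0.9,-4.9,0,0,0,0],[-0.9,-4.9,0,0,0,0],[-0.9,-4.9,0,0,0,0],[-0.9,-4.9,0,0,0,0]]'; python3 -m creep '[[-0.9,-4.9,0,0,0,0],[-0.9,-4.9,0,0,0,0],[0,0,0,0,0,0],[0,0,0,0,0,0]]'
python3 snap.py w2; python3 -c "
import cv2
im=cv2.imread('pics/w2.png')[90:290,130:390];cv2.imwrite('pics/c2.png',cv2.resize(im,None,fx=3,fy=3,interpolation=cv2.INTER_CUBIC))"
```

```text
clock: 2.55
eef_pos: [0.5212, -0.3258, 0.2964]
tool_rot: [-0.001, 1.0, -0.0, 0.001]
ft_force: [1.2, -0.3, 0.2]
grip_width: 0.0854
grasp_force: 0.0
clock: 2.95
eef_pos: [0.5035, -0.4236, 0.2951]
tool_rot: [0.001, 1.0, 0.001, -0.0]
ft_force: [-0.0, -0.2, 1.1]
grip_width: 0.0854
grasp_force: 0.0
2.95 [ 0.50348851 -0.4235615   0.2950678 ] [ 5.37293318e-04  9.99999665e-01  5.88478596e-04 -1.86677836e-04] [-6.99699031e-01  5.78276432e-01  6.76064728e-01  1.66962784e+00
  6.60538833e-04 -6.98624788e-01]
```

View pics/c2.png

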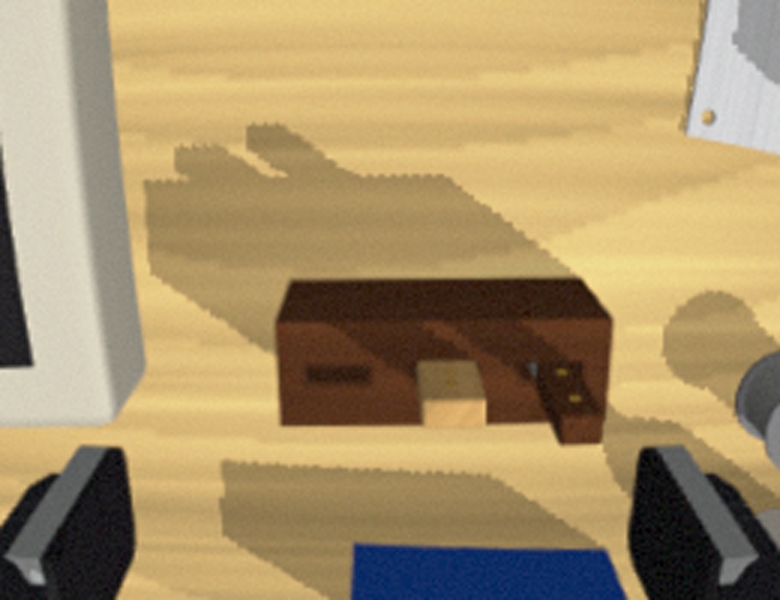

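Crop: block top corners about (276,319), (611,319), (281,426); empty slot centre about (339,374), scraper behind at (452,390).

```bash
python3 - <<'E'
from h import *;import json
np.set_printoptions(precision=4,suppress=True)
pos,q=map(np.array,json.load(open("pics/w2.json")))
f=lambda x,y:((x+.5)/3-.5+130,(y+.5)/3-.5+90)
for n,u in dict(c1=(276,319),c2=(611,319),c3=(281,426),slot=(339,374),sl=(306,374),sr=(371,375)).items(): print(n,plane(wray(f(*u),pos,q),.07))
a,b=[plane(wray(f(*u),pos,q),.07) for u in((276,319),(611,319))];e=(b-a)/np.linalg.norm(b-a);nx=np.array([e[1],-e[0],0])
print("yaw",np.degrees(np.arctan2(-e[0],e[1])),"slot from corners",a+.027*e+.025*nx)
E
```

```text
c1 [ 0.5503 -0.4701  0.07  ]
c2 [ 0.5507 -0.3224  0.07  ]
c3 [ 0.6016 -0.4699  0.07  ]
slot [ 0.576 -0.443  0.07 ]
sl [ 0.576  -0.4577  0.07  ]
sr [ 0.5764 -0.4288  0.07  ]
yaw -0.1639758142822718 slot from corners [ 0.5754 -0.4431  0.07  ]
```

```bash
python3 -m creep '[[1.2,-0.3,-2,0,0,0],[1.2,-0.3,-2,0,0,0],[1.2,-0.3,-2,0,0,0],[1.2,-0.3,-2,0,0,0],[1.2,-0.3,-2,0,0,0],[1.2,-0.4,-2,0,0,0],[0,0,0,0,0,0],[0,0,0,0,0,0]]'; python3 -c "
from h import *;print(status.get_obs()['joint_pos'])"
```

```text
clock: 3.8
eef_pos: [0.5761, -0.4415, 0.1751]
tool_rot: [-0.001, 1.0, 0.0, -0.001]
ft_force: [0.1, -0.4, -0.1]
grip_width: 0.0853
grasp_force: 0.0
[-6.53859056e-01  7.48116787e-01  6.70840353e-01  1.49501855e+00
  5.13206711e-06 -6.55342818e-01]
```

Slot is within reach pointing straight down. I'll turn the grip to close along x, then go over the pry tool.

```bash
python3 -m creep '[[0,0,5,0,0,-8],[0,0,5,0,0,-8],[0.5,4.9,0,0,0,-8],[0.5,4.9,0,0,0,-8],[0.5,4.9,0,0,0,-8],[0.5,4.9,0,0,0,-8],[0.5,4.9,0,0,0,-8],[0.5,4.9,0,0,0,-8]]' 1; python3 -m creep '[[0.5,4.9,0,0,0,-8],[0.5,4.9,0,0,0,-8],[0.5,4.9,0,0,0,-8],[0.5,4.9,0,0,0,-2],[0.3,0.7,-2,0,0,0],[0,0,0,0,0,0],[0,0,0,0,0,0],[0,0,0,0,0,0]]'
python3 snap.py w3;  python3 -c "
import cv2
im=cv2.imread('pics/w3.png');cv2.imwrite('pics/c3.png',cv2.resize(im[100:384,130:390],None,fx=2,fy=2,interpolation=cv2.INTER_CUBIC))"
```

```text
clock: 4.6
eef_pos: [0.6055, -0.147, 0.2782]
tool_rot: [0.533, 0.846, 0.001, 0.002]
ft_force: [0.5, 0.1, 0.5]
grip_width: 0.085
grasp_force: 0.0
clock: 5.4
eef_pos: [0.6289, 0.0526, 0.2572]
tool_rot: [0.708, 0.706, 0.001, 0.001]
ft_force: [0.2, 0.2, 0.1]
grip_width: 0.0853
grasp_force: 0.0
5.4 [0.62892277 0.05259919 0.25716591] [0.70787494 0.70633687 0.00077306 0.00083535] [ 8.35743172e-02  5.05449072e-01  4.58823119e-01  1.52191134e+00
 -2.80123300e-04  1.65654549e+00]
```

View pics/c3.png

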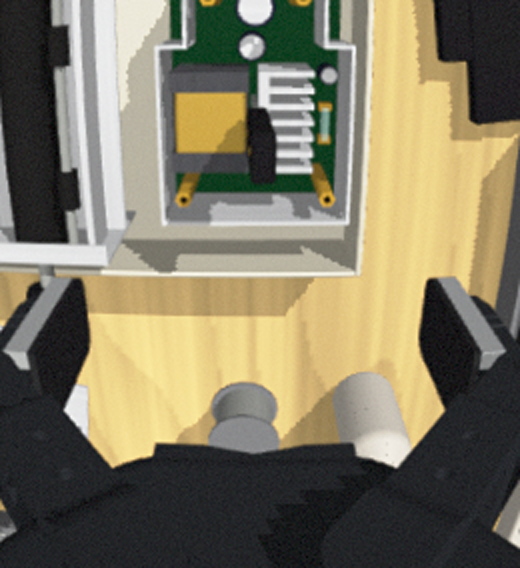

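Crop: handle runs from (260,107) to its top near (262,182), upper end spanning x 250-276; pillars 0/1 tops at (183,199) and (326,199).

```bash
python3 - <<'E'
from h import *;import json
np.set_printoptions(precision=4,suppress=True)
pos,q=map(np.array,json.load(open("pics/w3.json")))
f=lambda x,y:((x+.5)/2-.5+130,(y+.5)/2-.5+100)
for n,u,z in(("p0",(183,199),.072),("p1",(326,199),.072),("top -y l",(250,182),.136),("top -y r",(276,182),.136),("sh +y l",(247,107),.064),("sh r",(272,110),.064)): print(n,plane(wray(f(*u),pos,q),z))
im=cv2.imread("pics/w3.png")
m=(im.max(2)<50).astype(np.uint8);k=m[150:194,245:275]
for r in range(150,194,3):
    c=np.where(m[r,245:275])[0]+245;print(r,c.min() if len(c) else 0,c.max() if len(c) else 0,end="; ")
E
```

```text
p0 [0.5877 0.0142 0.072 ]
p1 [0.6713 0.0139 0.072 ]
top -y l [0.6273 0.0444 0.136 ]
top -y r [0.6394 0.0444 0.136 ]
sh +y l [0.6254 0.0669 0.064 ]
sh r [0.6397 0.0651 0.064 ]
150 0 0; 153 0 0; 156 254 262; 159 254 264; 162 254 264; 165 254 266; 168 254 266; 171 254 267; 174 256 267; 177 253 266; 180 254 267; 183 255 266; 186 255 266; 189 255 268; 192 257 260;
```

```bash
python3 -m creep '[[0.2,0.2,-4,0,0,0],[0.2,0.15,-4,0,0,0],[0,0,-4,0,0,0],[0,0,-3,0,0,0],[0,0,-2,0,0,0],[0,0,0,0,0,0],[0,0,0,0,0,0],[0,0,0,0,0,0]]'; python3 -m creep '[[0,0,0,0,0,0],[0,0,0,0,0,0],[0,0,0,0,0,0],[0,0,0,0,0,0],[0,0,0,0,0,0],[0,0,0,0,0,0],[0,0,0,0,0,0],[0,0,0,0,0,0]]' -1;  python3 -m creep '[[0,0,0,0,0,0],[0,0,0,0,0,0],[0,0,0,0,0,0]]'
```

```text
clock: 6.25
eef_pos: [0.6345, 0.0569, 0.0877]
tool_rot: [0.708, 0.707, 0.002, 0.001]
ft_force: [0.1, 0.1, 0.7]
grip_width: 0.0853
grasp_force: 0.0
clock: 7.05
eef_pos: [0.6311, 0.0576, 0.0854]
tool_rot: [0.707, 0.707, -0.001, -0.001]
ft_force: [-4.8, -0.5, 4.1]
grip_width: 0.0111
grasp_force: 59.7
clock: 7.35
eef_pos: [0.6311, 0.0575, 0.0854]
tool_rot: [0.707, 0.707, -0.001, -0.001]
ft_force: [-5.4, 0.6, 4.1]
grip_width: 0.0112
grasp_force: 59.7
```

```bash
python3 -m creep '[[-0.2,0,0.5,0,0,0],[0,0,1.5,0,0,0],[0,0,3,0,0,0],[0,0,4,0,0,0],[0,0,4,0,0,0],[0,0,4,0,0,0],[0,0,0,0,0,0],[0,0,0,0,0,0]]'; python3 snap.py w4; python3 -c "
from h import *
cv2.imwrite('pics/c4.png',np.hstack([cv2.imread('pics/w4.png')[84:384,100:412],camera('side')[84:384,100:412,::-1]]))"
```

```text
clock: 8.15
eef_pos: [0.6319, 0.0575, 0.2568]
tool_rot: [0.707, 0.707, 0.002, 0.001]
ft_force: [-0.5, 0.1, -1.2]
grip_width: 0.0115
grasp_force: 59.3
8.15 [0.63187932 0.05752662 0.25682657] [0.70725192 0.70695855 0.0015642  0.00137288] [ 9.08420026e-02  5.11428698e-01  4.67598553e-01  1.52280512e+00
 -1.08215858e-04  1.66205298e+00]
```

View pics/c4.png

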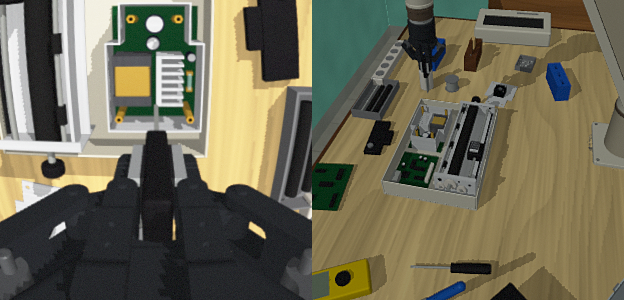

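The wrist half shows the pry tool gripped with its blade pointing down near crop (156,105-130); the side half shows it hanging straight from the gripper above the printer.

```bash
python3 - <<'E'
from h import *;import json
pos,q=map(np.array,json.load(open("pics/w4.json")))
for p in((0,0,-.081),(0,-.001,-.081),(0,-.001,-.021),(-.0015,-.001,-.021),(0,.010,-.081),(0,-.012,-.081),(0,0,-.085)): print(p,wproj(pos+p,pos,q))
im=cv2.imread("pics/w4.png");cv2.imwrite("pics/c5.png",cv2.resize(im[170:240,230:285],None,fx=8,fy=8,interpolation=cv2.INTER_CUBIC))
E
```

```text
(0, 0, -0.081) [256.2760397  195.96128485]
(0, -0.001, -0.081) [256.27792175 197.1609319 ]
(0, -0.001, -0.021) [256.50445617 228.75799788]
(-0.0015, -0.001, -0.021) [254.01201404 228.76304759]
(0, 0.01, -0.081) [256.25726859 183.79318249]
(0, -0.012, -0.081) [256.29864204 210.13851567]
(0, 0, -0.085) [256.26486215 194.40051164]
```

View pics/c5.png

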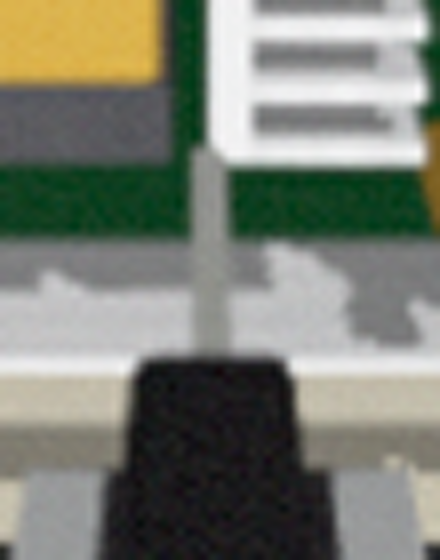

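```bash
python3 -m creep '[[-1.4,-3,0,0,0,0],[-1.4,-4.5,0,0,0,0],[-1.4,-4.7,0,0,0,0],[-1.4,-4.7,0,0,0,0],[0,-4.9,0,0,0,0],[0,-4.9,0,0,0,0],[0,-4.9,0,0,0,0],[0,-4.9,0,0,0,0]]'; python3 -m creep '[[0,-4.9,0,0,0,0],[0,-4.5,0,0,0,0],[0,-3,-1,0,0,0],[0,-1,-1,0,0,0],[0,0,0,0,0,0],[0,0,0,0,0,0],[0,0,0,0,0,0]]'
```

```text
clock: 9.05
eef_pos: [0.5737, -0.3091, 0.2531]
tool_rot: [0.707, 0.707, -0.0, -0.002]
ft_force: [1.5, 0.3, 0.5]
grip_width: 0.0112
grasp_force: 59.3
clock: 9.75
eef_pos: [0.5754, -0.4398, 0.2359]
tool_rot: [0.707, 0.708, 0.0, -0.0]
ft_force: [-0.2, 0.5, -0.0]
grip_width: 0.0113
grasp_force: 59.3
```

```bash
python3 -m creep '[[0.1,-0.1,-2,0,0,0],[0,0,-3,0,0,0],[0,0,-2,0,0,0],[0,0,0,0,0,0],[0,0,0,0,0,0]]'; python3 snap.py w5; python3 - <<'E'
from h import *;import json
pos,q=map(np.array,json.load(open("pics/w5.json")))
for y in(-.429,-.443,-.457):print(y,wproj((.576,y,.07),pos,q))
im=cv2.imread("pics/w5.png");cv2.imwrite("pics/c6.png",cv2.resize(im[165:255,195:315],None,fx=6,fy=6,interpolation=cv2.INTER_CUBIC))
E
```

```text
clock: 10.25
eef_pos: [0.5764, -0.4414, 0.1666]
tool_rot: [0.707, 0.708, 0.0, 0.0]
ft_force: [-0.1, -0.3, -0.3]
grip_width: 0.0111
grasp_force: 59.3
10.25 [ 0.57640906 -0.44142369  0.16663265] [7.06678814e-01 7.07534388e-01 1.03463898e-04 3.65508451e-04] [-6.53592974e-01  7.47778518e-01  6.48442423e-01  1.47070843e+00
  1.09514717e-04  9.15993429e-01]
-0.429 [256.15317925 175.73962176]
-0.443 [256.15201691 191.84943388]
-0.457 [256.15207086 207.42711807]
```

View pics/c6.png

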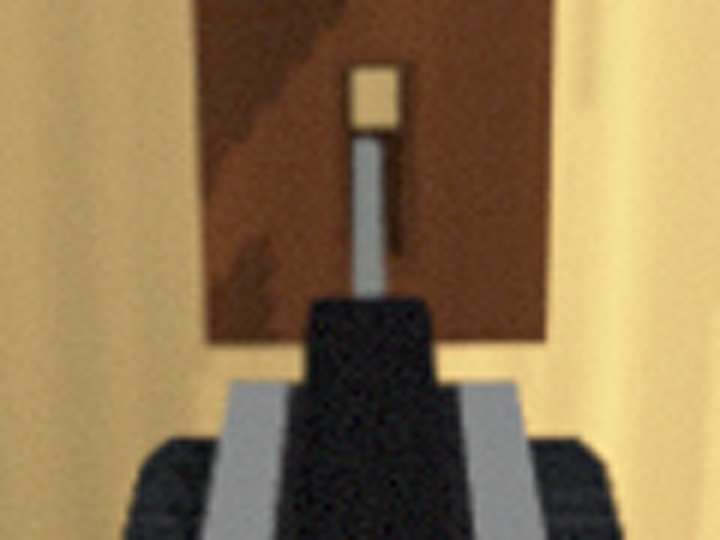

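Crop: slot spans x 350-403 (centre 376, rows 65-253), blade at 369, so the tool needs about +1 mm in x; y is fine.

```bash
python3 -m creep '[[0.1,0,0,0,0,0],[0,0,-1,0,0,0],[0,0,-1,0,0,0],[0,0,-1,0,0,0],[0,0,0,0,0,0]]'; python3 -m creep '[[0,0,-1,0,0,0],[0,0,-1,0,0,0],[0,0,-1,0,0,0],[0,0,-0.7,0,0,0],[0,0,0,0,0,0],[0,0,0,0,0,0]]'
```

```text
clock: 10.8
eef_pos: [0.5754, -0.4417, 0.132]
tool_rot: [0.707, 0.707, -0.0, -0.003]
ft_force: [-0.3, 0.2, -0.7]
grip_width: 0.0116
grasp_force: 59.3
clock: 11.4
eef_pos: [0.5767, -0.4425, 0.0981]
tool_rot: [0.707, 0.707, -0.0, -0.0]
ft_force: [0.5, -0.5, -0.4]
grip_width: 0.0109
grasp_force: 59.3
```

```bash
python3 -m creep '[[0,0,-0.2,0,0,0],[0,0,-0.2,0,0,0],[0,0,0,0,0,0],[0,0,0,0,0,0]]'; python3 -m creep '[[0,0,-0.2,0,0,0],[0,0,-0.1,0,0,0],[0,0,0,0,0,0],[0,0,0,0,0,0]]'
```

```text
clock: 11.8
eef_pos: [0.5768, -0.4426, 0.0945]
tool_rot: [0.707, 0.707, 0.0, 0.0]
ft_force: [-0.3, 1.0, -1.0]
grip_width: 0.0118
grasp_force: 59.3
clock: 12.2
eef_pos: [0.5767, -0.4425, 0.0912]
tool_rot: [0.707, 0.707, -0.0, -0.0]
ft_force: [-0.2, 0.2, -0.3]
grip_width: 0.0109
grasp_force: 59.3
```

```bash
python3 -m creep '[[0,0,-0.1,0,0,0],[0,0,-0.1,0,0,0],[0,0,0,0,0,0],[0,0,0,0,0,0]]'
```

```text
clock: 12.6
eef_pos: [0.5767, -0.4425, 0.0892]
tool_rot: [0.707, 0.707, -0.0, -0.0]
ft_force: [-0.8, 0.3, -0.6]
grip_width: 0.0114
grasp_force: 59.3
```

```bash
python3 -m creep '[[0,0,-0.15,0,0,0],[0,0,-0.15,0,0,0],[0,0,0,0,0,0],[0,0,0,0,0,0]]'; python3 -m creep '[[0,0,-0.15,0,0,0],[0,0,0,0,0,0],[0,0,0,0,0,0]]'
```

```text
clock: 13.0
eef_pos: [0.5769, -0.4427, 0.0875]
tool_rot: [0.707, 0.707, 0.0, 0.001]
ft_force: [-2.1, 1.3, 6.3]
grip_width: 0.0111
grasp_force: 60.1
clock: 13.3
eef_pos: [0.577, -0.4427, 0.0875]
tool_rot: [0.707, 0.707, 0.0, 0.001]
ft_force: [-2.4, 3.4, 9.9]
grip_width: 0.0113
grasp_force: 60.9
```

```bash
python3 -m creep '[[0,0,0.2,0,0,0],[0,0,0,0,0,0],[0,0,0,0,0,0],[0,0,0,0,0,0],[0,0,0,0,0,0]]' -0.4; python3 -m creep '[[0,0,1,0,0,0],[0,0,3,0,0,0],[0,0,5,0,0,0],[0,5,5,0,0,0],[-1,5,2,0,0,0],[-2,4,0,0,0,0],[0,0,0,0,0,0],[0,0,0,0,0,0]]'; python3 snap.py w6; python3 - <<'E'
from h import *;import json
pos,q=map(np.array,json.load(open("pics/w6.json")))
for p in((.577,-.443,.142),(.577,-.443,.07)):print(wproj(p,pos,q))
s=camera("side")[100:240,190:330,::-1]
im=cv2.imread("pics/w6.png");cv2.imwrite("pics/c7.png",np.hstack([cv2.resize(im[84:384,106:406],(560,560)),cv2.resize(s,(230,560)[:1]+(230,))if 0 else np.vstack([cv2.resize(s,(230,230)),np.zeros((330,230,3),np.uint8)])]))
E
```

```text
clock: 13.8
eef_pos: [0.5767, -0.4425, 0.0862]
tool_rot: [0.707, 0.707, -0.0, -0.0]
ft_force: [0.4, 0.7, 0.4]
grip_width: 0.0258
grasp_force: 0.0
clock: 14.6
eef_pos: [0.5474, -0.3205, 0.2317]
tool_rot: [0.707, 0.707, 0.0, 0.001]
ft_force: [0.8, 0.3, 0.8]
grip_width: 0.0257
grasp_force: 0.0
14.6 [ 0.54740582 -0.32054388  0.23165297] [7.06722126e-01 7.07491042e-01 2.70340782e-07 5.11902885e-04] [-5.29617463e-01  5.17075549e-01  4.12352816e-01  1.46508282e+00
 -2.57961891e-04  1.04009132e+00]
[286.27759905 309.40532593]
[281.18518799 271.24993235]
```

View pics/c7.png

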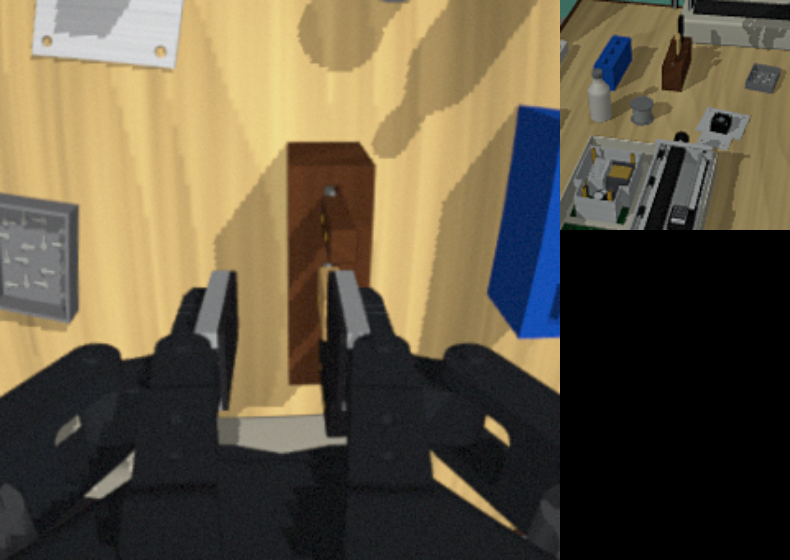

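The side half shows the dark handle standing in the block. The contact height (TCP 87.5 mm, tip 77.5 mm lower) matches the tool fully home. Next, the cover, located with masks only, since all 10 views are used.

```bash
python3 -m creep '[[-2.5,3,1.5,0,0,0],[-3,3.4,1.5,0,0,0],[-3,3.4,1.5,0,0,0],[-2.7,3.2,0.5,0,0,0],[0,0,0,0,0,0],[0,0,0,0,0,0],[0,0,0,0,0,0]]' 1; python3 snap.py w7; cat >cov.py <<'E'
from h import *;import json
np.set_printoptions(precision=4,suppress=True)
pos,q=map(np.array,json.load(open("pics/w7.json")));im=cv2.imread("pics/w7.png")
# orthographic view on a plane: 0.5 mm/px, row = x, col = y
def ortho(z,x0=.33,y0=-.30,n=440):
    mp=np.array([[wproj((x0+i*.0005,y0+j*.0005,z),pos,q) for j in range(n)] for i in range(n)],np.float32)
    return cv2.remap(im,mp[...,0],mp[...,1],cv2.INTER_CUBIC)
W=lambda c:(.33+c[1]*.0005,-.30+c[0]*.0005)
a=ortho(.003);hsv=cv2.cvtColor(a,cv2.COLOR_BGR2HSV)
m=((hsv[...,1]<50)&(hsv[...,2]>70)).astype(np.uint8)
m=cv2.morphologyEx(m,cv2.MORPH_OPEN,np.ones((3,3)))
c=max((k for k in cv2.findContours(m,0,2)[0]),key=cv2.contourArea)
print("plate area mm2",cv2.contourArea(c)*.25,"(13064) poly",[W(p[0]) for p in cv2.approxPolyDP(c,8,True)])
# holes: wood colour inside plate
hull=cv2.drawContours(np.zeros_like(m),[cv2.convexHull(c)],-1,1,-1);hull=cv2.erode(hull,np.ones((9,9)))
h=((hsv[...,1]>70)&(hull>0)).astype(np.uint8)
n,l,s,ce=cv2.connectedComponentsWithStats(h)
for i in range(1,n):
    if 40<s[i,4]<400: print("hole",W(ce[i]),s[i,4]*.25)
b=ortho(.031);d=(b.max(2)<70).astype(np.uint8);d=cv2.morphologyEx(d,cv2.MORPH_CLOSE,np.ones((9,9)))
for k in cv2.findContours(d,0,2)[0]:
    if cv2.contourArea(k)>2000: r=cv2.minAreaRect(k);print("dark",W(r[0]),np.array(r[1])*.5,r[2])
cv2.imwrite("pics/o3.png",a);cv2.imwrite("pics/o31.png",b)
E
python3 cov.py; python3 - <<'E'
from h import *
c=get_calibration("scene");im=camera("scene")
for z in(.142,.11,.075,.06):
    p=cv2.projectPoints(np.array([[.577,-.443,z]]),c["rvec"],c["tvec"],np.array([[c["fx"],0,c["cx"]],[0,c["fy"],c["cy"]],[0,0,1]]),None)[0].ravel();u,v=p.round().astype(int);print(z,p,im[v,u-2:u+3].max(1))
print(im[235:268,int(p[0])].max(1))
E
```

```text
clock: 15.4
eef_pos: [0.4371, -0.193, 0.2806]
tool_rot: [0.708, 0.707, 0.0, 0.001]
ft_force: [-0.6, 0.3, 0.5]
grip_width: 0.0854
grasp_force: 0.0
15.4 [ 0.43713787 -0.19304713  0.28059458] [7.07677398e-01 7.06535246e-01 1.80303815e-04 7.84049341e-04] [-4.15712943e-01  1.79048103e-01  5.46650833e-02  1.44482104e+00
 -2.31629022e-04  1.15669845e+00]
0.142 [106.09268542 238.14977713] [95 88 78 68 62]
0.11 [108.54726069 248.46915218] [44 45 42 41 42]
0.075 [111.13271899 259.33877765] [ 71  96 101  77  48]
0.06 [112.21045875 263.86974515] [101 104 105 107 108]
[130 128 136 165 184 185 180 173 159 134 113  98  85  73  61  52  46  42
  42  40  40  56  83  95  77  49  49  73  95 105 108 109 108]Traceback (most recent call last):
  File "cov.py", line 9, in <module>
    a=ortho(.003);hsv=cv2.cvtColor(a,cv2.COLOR_BGR2HSV)
  File "cov.py", line 6, in ortho
    mp=np.array([[wproj((x0+i*.0005,y0+j*.0005,z),pos,q) for j in range(n)] for i in range(n)],np.float32)
                  ~~~~~^^^^^^^^^^^^^^^^^^^^^^^^^^^^^^^^^
  File "h.py", line 18, in wproj
    c=get_calibration("wrist");T=c["tool_from_camera"];Q=R.from_quat(q).as_matrix()
ValueError: time passes only in moves, steps and waits
```

```bash
sed -i 's/^from workcell.*/from workcell import status,camera,get_calibration as _g\nimport functools\nget_calibration=functools.lru_cache(None)(_g)/' h.py
cat >cov.py <<'E'
from h import *;import json,sys
np.set_printoptions(precision=4,suppress=True)
n=sys.argv[1]
pos,q=map(np.array,json.load(open(f"pics/{n}.json")));im=cv2.imread(f"pics/{n}.png")
hsv=cv2.cvtColor(im,cv2.COLOR_BGR2HSV)
W=lambda p,z:plane(wray(p,pos,q),z)[:2]
m=((hsv[...,1]<50)&(hsv[...,2]>70)).astype(np.uint8)
for k in sorted(cv2.findContours(m,0,2)[0],key=cv2.contourArea)[-4:]:
    w=np.array([W(p[0],.003) for p in k]);print("plate area",cv2.contourArea((w*1e3).astype(np.float32)),"poly",*[W(p[0],.003) for p in cv2.approxPolyDP(k,5,True)])
big=((hsv[...,1]>80)).astype(np.uint8)
nn,l,s,ce=cv2.connectedComponentsWithStats(big)
for i in range(1,nn):
    if 8<s[i,4]<200: print("hole?",ce[i],W(ce[i],.002),s[i])
d=(im.max(2)<60).astype(np.uint8);d=cv2.morphologyEx(d,cv2.MORPH_CLOSE,np.ones((5,5)))
for k in cv2.findContours(d,0,2)[0]:
    if cv2.contourArea(k)>300:
        w=np.array([W(p[0],.031) for p in k])*1e3;r=cv2.minAreaRect(w.astype(np.float32));print("dark",r,cv2.boundingRect(k))
E
python3 cov.py w7
```

```text
plate area 23663.51323393546 poly [0.8637 0.0511] [ 0.8586 -0.1639] [ 0.8924 -0.171 ] [ 0.8901 -0.4432] [ 0.9249 -0.4724] [ 0.9766 -0.4733] [ 0.9784 -0.34  ] [ 0.9128 -0.1294] [ 0.9123 -0.1447] [ 0.8605 -0.1418] [0.8587 0.023 ] [0.9053 0.0225] [0.8605 0.0464] [0.9075 0.0507]
plate area 17657.155686057733 poly [0.096  0.0836] [0.0245 0.1048] [-0.0434  0.0969] [-0.0341  0.0736] [0.0115 0.055 ] [0.01   0.0399] [0.0295 0.035 ] [0.028  0.0525] [0.0495 0.0007] [0.0359 0.0166] [0.0227 0.0122] [0.0158 0.0365] [ 0.0177 -0.0035] [-0.0156  0.0367] [0.0033 0.0533] [-0.0337  0.0694] [0.0088 0.0135] [-0.0052  0.0072] [0.0089 0.0116] [ 0.0341 -0.0088] [0.0415 0.008 ] [ 0.0523 -0.0125] [ 0.02   -0.0535] [-0.0364 -0.057 ] [-0.0401 -0.0964] [ 0.0964 -0.0895]
plate area 12786.269667319953 poly [ 0.4087 -0.1206] [ 0.4011 -0.1631] [ 0.3825 -0.1671] [ 0.3705 -0.2535] [ 0.4737 -0.2695] [ 0.4865 -0.1877] [ 0.4705 -0.1748] [ 0.4772 -0.1319]
plate area 23368.409362382896 poly [0.4159 0.0291] [ 0.4188 -0.0422] [ 0.4895 -0.0429] [ 0.491  -0.0311] [ 0.5123 -0.0255] [ 0.5366 -0.0433] [ 0.6955 -0.0434] [ 0.7354 -0
[... 4198 characters left out ...]
5), (42.05611801147461, 38.1976432800293), 81.61198425292969) (238, 140, 32, 33)
dark ((29.40422821044922, -42.994754791259766), (38.7211799621582, 67.89764404296875), 87.25379943847656) (0, 67, 26, 24)
dark ((505.3789367675781, -44.29356384277344), (36.261573791503906, 21.998310089111328), 2.9320287704467773) (295, 38, 28, 17)
dark ((838.8489379882812, -60.19212341308594), (84.1200942993164, 196.11375427246094), 0.8272583484649658) (479, 28, 33, 115)
dark ((786.8145141601562, 58.03087615966797), (65.45877075195312, 38.96977615356445), 14.62106990814209) (460, 0, 30, 23)
dark ((629.4327392578125, 24.297027587890625), (32.18559265136719, 81.82622528076172), 89.68387603759766) (367, 0, 52, 23)
```

```bash
python3 -m creep '[[-0.25,-0.1,-4,0,0,-4.2],[-0.25,-0.05,-5,0,0,-4.1],[0,0,-5,0,0,0],[0,0,-5,0,0,0],[0,0,-4,0,0,0],[0,0,-2,0,0,0],[0,0,0,0,0,0],[0,0,0,0,0,0]]' 1; python3 -c "
from h import *;o=status.get_obs();print(R.from_quat(o['tool_rot']).as_matrix().round(4))"
```

```text
clock: 16.3
eef_pos: [0.4311, -0.1937, 0.0302]
tool_rot: [0.757, 0.654, -0.0, -0.0]
ft_force: [-0.4, -0.1, 0.5]
grip_width: 0.0859
grasp_force: 0.0
[[ 1.454e-01  9.894e-01 -8.000e-04]
 [ 9.894e-01 -1.454e-01  3.000e-04]
 [ 2.000e-04 -9.000e-04 -1.000e+00]]
```

```bash
python3 -m creep '[[0.1,-0.05,-1.2,0,0,0],[0,0,-1,0,0,0],[0,0,0,0,0,0],[0,0,0,0,0,0]]'; python3 -m creep '[[0,0,0,0,0,0],[0,0,0,0,0,0],[0,0,0,0,0,0],[0,0,0,0,0,0],[0,0,0,0,0,0],[0,0,0,0,0,0],[0,0,0,0,0,0],[0,0,0,0,0,0]]' -1
```

```text
clock: 16.7
eef_pos: [0.4316, -0.1935, 0.0085]
tool_rot: [0.757, 0.654, -0.0, -0.0]
ft_force: [-0.5, 0.4, -0.5]
grip_width: 0.0855
grasp_force: 0.0
clock: 17.5
eef_pos: [0.4323, -0.1938, 0.0091]
tool_rot: [0.757, 0.654, 0.0, 0.001]
ft_force: [0.7, -0.6, 5.5]
grip_width: 0.0387
grasp_force: 62.9
```

```bash
python3 -m creep '[[0,0,0.5,0,0,0],[0,0,1.5,0,0,0],[0,0,3,0,0,0],[0,0,4,0,0,0],[0,0,4,0,0,0],[0,0,4,0,0,0],[0,0,4,0,0,0],[0,0,3,0,0,0]]'; python3 -m creep '[[1.5,2,0,0,0,2],[2.2,2.9,0,0,0,2],[2.5,3.3,0,0,0,2],[2.5,3.3,0,0,0,2.2],[2.5,3.3,0,0,0,0],[2.5,3.3,0,0,0,0],[2.5,3.3,0,0,0,0],[1.8,2.6,0,0,0,0]]'; python3 -m creep '[[1.3,2,0,0,0,0],[0.4,0.6,0,0,0,0],[0,0,0,0,0,0],[0,0,0,0,0,0],[0,0,0,0,0,0]]'; python3 snap.py w8; cat >fit.py <<'E'
from h import *;import json,sys
np.set_printoptions(precision=4,suppress=True)
n=sys.argv[1]
pos,q=map(np.array,json.load(open(f"pics/{n}.json")));zp=pos[2]-.0085+.001
c=[(-42,-58),(42,-58),(-26,58),(26,58)]
im=cv2.imread(f"pics/{n}.png")
for x,y in c:
    u=wproj(pos+(x/1e3,y/1e3,zp-pos[2]),pos,q);i,j=u.round().astype(int)
    print((x,y),u,"vals",im[max(j-12,0):j+13:2,i].mean(1).astype(int) if 0<=i<512 and j<384 else "out")
E
python3 fit.py w8
```

```text
clock: 18.3
eef_pos: [0.4314, -0.1935, 0.2506]
tool_rot: [0.757, 0.654, 0.0, 0.0]
ft_force: [0.5, 0.1, -2.2]
grip_width: 0.0389
grasp_force: 62.0
clock: 19.1
eef_pos: [0.612, 0.0485, 0.247]
tool_rot: [0.707, 0.707, -0.001, -0.001]
ft_force: [-0.8, 0.7, -2.1]
grip_width: 0.0384
grasp_force: 62.0
clock: 19.6
eef_pos: [0.628, 0.0711, 0.2486]
tool_rot: [0.708, 0.706, -0.0, -0.0]
ft_force: [-1.1, -0.2, -2.7]
grip_width: 0.039
grasp_force: 61.9
19.6 [0.62799469 0.07111733 0.24858911] [ 7.08442134e-01  7.05768792e-01 -3.85117163e-04 -8.32941100e-05] [ 1.12931883e-01  5.10900555e-01  4.45698945e-01  1.50630169e+00
 -3.48136481e-04  1.68750901e+00]
(-42, -58) [193.4673 313.9335] vals [41 44 41 43 39 39 39 41 41 40 39 40 43]
(42, -58) [320.6804 313.5747] vals [44 40 45 48 44 40 35 33 41 41 36 39 41]
(-26, 58) [204.9739 132.9684] vals [240 242 242 214 220 187 188 184 186 186 186 234 242]
(26, 58) [307.337  132.5129] vals [238 239 241 172 168 174 161 163 141 198 215 234 238]
```

```bash
cat >>fit.py <<'E'
from numpy.linalg import norm
g=cv2.GaussianBlur(im,(3,3),0).mean(2);H=[]
for x,y in c[2:]:
    u=wproj(pos+(x/1e3,y/1e3,zp-pos[2]),pos,q);i,j=u.round().astype(int);w=g[j-22:j+23,i-22:i+23];m=(w<226).astype(np.uint8)
    n_,l,s,ce=cv2.connectedComponentsWithStats(m);k=min(range(1,n_),key=lambda a:norm(ce[a]-22)-s[a,4]*.05);H.append(ce[k]+(i-22,j-22));print("hole",H[-1],"pred",u,s[k])
P=[plane(wray(h,pos,q),zp) for h in H];d=P[1]-P[0]
print("holes",*P,"sep",norm(d),"yaw",np.degrees(np.arctan2(d[1],d[0])))
y=np.arctan2(d[1],d[0]);o=(P[0]+P[1])/2-.058*np.array([-np.sin(y),np.cos(y),0]);print("cover origin from narrow holes",o,"rel TCP",o-pos)
E
python3 fit.py w8 | tail -5
```

```text
(26, 58) [307.337  132.5129] vals [238 239 241 172 168 174 161 163 141 198 215 234 238]
hole [205.3137 134.2941] pred [204.9739 132.9684] [ 14  16  17  16 204]
hole [308.2809 133.9574] pred [307.337  132.5129] [ 14  15  19  17 235]
holes [0.6021 0.1284 0.2411] [0.6545 0.1284 0.2411] sep 0.052354336580233425 yaw -0.05218297894331857
cover origin from narrow holes [0.6283 0.0704 0.2411] rel TCP [ 0.0003 -0.0007 -0.0075]
```

```bash
python3 -m creep '[[0.15,0.15,-2,0,0,0],[0,0,-4,0,0,0],[0,0,-4,0,0,0],[0,0,-2.5,0,0,0],[0,0,-1,0,0,0],[0,0,-0.5,0,0,0],[0,0,0,0,0,0],[0,0,0,0,0,0]]'; python3 -m creep '[[0,0,-0.5,0,0,0],[0,0,-0.5,0,0,0],[0,0,-0.2,0,0,0],[0,0,0,0,0,0],[0,0,0,0,0,0],[0,0,0,0,0,0]]'; python3 snap.py w9; python3 fit.py w9 | tail -4; python3 -c "
from h import *;o=status.get_obs();print(R.from_quat(o['tool_rot']).as_matrix().round(4))"
```

```text
clock: 20.45
eef_pos: [0.6315, 0.0739, 0.1105]
tool_rot: [0.708, 0.706, 0.001, 0.001]
ft_force: [-0.1, -0.5, -2.7]
grip_width: 0.0388
grasp_force: 61.9
clock: 21.05
eef_pos: [0.6303, 0.074, 0.0966]
tool_rot: [0.708, 0.706, 0.0, 0.0]
ft_force: [0.0, -0.1, -2.3]
grip_width: 0.0386
grasp_force: 61.9
21.05 [0.6302695  0.07398085 0.09659125] [7.07866932e-01 7.06345805e-01 8.72142367e-05 6.23772880e-05] [1.16840248e-01 5.86342720e-01 1.72379576e-01 1.15661897e+00
 9.99299831e-06 1.68978777e+00]
hole [205. 133.] pred [205.1445 132.8868] [   0    0   45   45 2025]
hole [307. 133.] pred [307.4908 132.5941] [   0    0   45   45 2025]
holes [0.6042 0.1319 0.0891] [0.656  0.1318 0.0891] sep 0.05182845353804062 yaw -0.17351793765998252
cover origin from narrow holes [0.6299 0.0738 0.0891] rel TCP [-0.0003 -0.0001 -0.0075]
[[ 2.2e-03  1.0e+00  3.0e-04]
 [ 1.0e+00 -2.2e-03  0.0e+00]
 [ 0.0e+00  3.0e-04 -1.0e+00]]
```

```bash
python3 -m creep '[[-0.07,-0.14,0,0,0,0],[0,0,0,0,0,0],[0,0,0,0,0,0],[0,0,0,0,0,0],[0,0,0,0,0,0]]'; python3 snap.py w10; python3 - <<'E'
from h import *
im=cv2.imread("pics/w10.png");hsv=cv2.cvtColor(im,cv2.COLOR_BGR2HSV)
for j0,i0 in((133,205),(133,307)):
    print("V\n",hsv[j0-14:j0+16:2,i0-14:i0+16:2,2],"\nS\n",hsv[j0-14:j0+16:2,i0-14:i0+16:2,1])
E
```

```text
clock: 21.6
eef_pos: [0.6294, 0.0725, 0.0965]
tool_rot: [0.708, 0.706, -0.0, 0.0]
ft_force: [0.5, 0.4, -2.1]
grip_width: 0.0389
grasp_force: 61.9
21.6 [0.62944098 0.07253054 0.09649988] [ 7.07868022e-01  7.06344719e-01 -1.43513858e-05  8.82951331e-06] [ 1.14739271e-01  5.84701160e-01  1.69247138e-01  1.15535385e+00
 -3.16607207e-05  1.68768987e+00]
V
 [[217 221 219 219 218 221 221 219 221 219 220 221 220 221 220]
 [220 221 220 221 221 222 221 220 223 221 223 223 222 223 224]
 [223 226 223 225 224 225 224 223 225 224 224 226 223 226 224]
 [222 224 224 220 224 223 224 225 225 224 223 224 223 223 223]
 [224 222 221 221 222 198 150 163 178 208 223 224 222 222 221]
 [221 221 221 221 194  98 106 204 202  64 163 224 221 219 221]
 [221 220 220 220 111  90 147 209 184  23  40 205 221 221 221]
 [222 221 221 189  99  88  97 179 209  96  24 152 221 221 220]
 [220 221 220 197 123  93  92 128 202 202 176 182 222 218 220]
 [220 219 220 212 139  94  95  96 169 188 182 192 221 221 222]
 [219 219 220 219 189 107  91  92  88  61  93 215 220 220 220]
 [221 221 221 219 223 195 135 107 103 118 209 220 219
[... 2348 characters left out ...]
1   1]
 [  2   1   2   2   2   2  22 101  99   6   5   1   1   1   1]
 [  2   1   4   2   4   3  93 186 199 157   8   2   2   3   6]
 [  3   0   4   1   2 106 227 180 190 190  13   0   5   2   2]
 [  6   2   6   4 105 161 183 189 195 112   7   8   1   1   1]
 [  1   5   2   0 170 189 185 183 167   2   7   6   0   2   1]
 [  3   1   2   5 129 196 192 183  43   2   5   2   4   6   4]
 [  6   2   2   6   6 123 156  15   7   2   4   1   3   2   1]
 [  2   1   1   1   6   4  31   5   4   7   3   3   2   3   5]
 [  1   1   1   0   1   1   0   0   4   2   1   1   5   2   2]
 [  2   0   1   1   2   1   0   1   2   1   2   4   1   3   7]
 [  2   4   4   2   5   1   6   4   2   4   1   6   4   4   4]]
```

```bash
cat >fin.py <<'E'
from h import *;import json,sys
np.set_printoptions(precision=4,suppress=True)
n=sys.argv[1];pos,q=map(np.array,json.load(open(f"pics/{n}.json")));im=cv2.imread(f"pics/{n}.png");hsv=cv2.cvtColor(im,cv2.COLOR_BGR2HSV).astype(int)
for (i,j) in((205,133),(307,133)):
    w=hsv[j-14:j+16,i-14:i+16];hol=(w[...,2]<195)|(w[...,1]>60);cn=lambda m:np.array([np.where(m)[1].mean()+i-14,np.where(m)[0].mean()+j-14])
    dk=(w[...,2]<65)&(np.arange(30)[:,None]<17);br=w[...,1]>80
    print("hole",cn(hol),plane(wray(cn(hol),pos,q),pos[2]-.0075),hol.sum(),"thread",cn(dk),plane(wray(cn(dk),pos,q),.072),dk.sum())
E
python3 fin.py w10
```

```text
hole [205.3868 134.3255] [0.6035 0.1298 0.089 ] 212 thread [210.0833 131.4167] [0.6033 0.1295 0.072 ] 12
hole [308.0538 134.1883] [0.6558 0.1297 0.089 ] 223 thread [304.1818 131.    ] [0.6564 0.1296 0.072 ] 22
```

```bash
python3 -m creep '[[0,0,0,0,0,0],[0,0,0,0,0,0],[0,0,0,0,0,0]]' && python3 -c "
from workcell import ticket;print(ticket.job_done())"
```

```text
clock: 21.95
eef_pos: [0.6294, 0.0726, 0.0965]
tool_rot: [0.708, 0.706, -0.0, -0.0]
ft_force: [-0.6, -0.7, -2.8]
grip_width: 0.0386
grasp_force: 61.9
the job is handed in; nothing more can be done
None
```

The pry tool is in the empty slot with its shoulders on the block, judged by contact force and height, and I have let go of it. The cover is held still about 15 mm above the pillars; holes 2 and 3 measured within about 1 mm of theirs, while holes 0 and 1 were hidden from the camera and follow from the fit. The job is handed in at 22 s.

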